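Put the calibration weights back in their case

TASK

Put the three calibration weights away in their wooden case: each steel cylinder with a knob on top goes upright into the round well of its own size, the smallest in the smallest well and the largest in the largest, set down and not dropped. The solid plunger and the hollow bushing, which have no knob, belong to the press: leave them standing where they are.

Things in the scene. Friction and masses are not known exactly. Their poses are not given: they have to be found in the camera images.
- w_small_c (a point): The small calibration weight: loose polished steel cylinder, 22 mm in diameter, 45 mm tall overall, standing upright on the table; the lower 31 mm is the plain cylinder, above it a narrow neck and a round knob 14 mm in diameter. About 100 g. The point is its centre, 22.5 mm above its underside; z is its axis, up. Grip it by the upper part of the cylinder, so that the fingers stay clear of the case when it is set down.
- w_medium_c (a point): The medium calibration weight: loose polished steel cylinder, 30 mm in diameter, 52 mm tall overall, standing upright on the table; the lower 36 mm is the plain cylinder, above it a narrow neck and a round knob 19 mm in diameter. About 200 g. The point is its centre, 26 mm above its underside; z is its axis, up. Grip it by the upper part of the cylinder, so that the fingers stay clear of the case when it is set down.
- w_large_c (a point): The large calibration weight: loose polished steel cylinder, 40 mm in diameter, 66 mm tall overall, standing upright on the table; the lower 46 mm is the plain cylinder, above it a narrow neck and a round knob 25 mm in diameter. About 500 g. The point is its centre, 33 mm above its underside; z is its axis, up. Grip it by the upper part of the cylinder, so that the fingers stay clear of the case when it is set down.
- plunger_c (a point): A press plunger, not a weight: plain solid steel cylinder with a flat top and no knob, 30 mm in diameter, 52 mm tall, loose, standing on the table. The point is its centre, 26 mm above its underside.
- bushing_c (a point): A press bushing, not a weight: steel tube, 40 mm outside, 24 mm bore open at the top, 60 mm tall, no knob, loose, standing on the table. The point is its centre, 30 mm above its underside.
- well_small_floor (a point): The small well: round recess 38 mm in diameter and 6 mm deep in a fixed black rubber block 68 mm square, one of three side by side in the case in changing order; takes the small weight (22 mm). The point is the centre of the recess's grey floor, 11 mm above the table; the block's top is 17 mm above the table. z is up, x and y run along the sides of the case (x across its short side).
- well_medium_floor (a point): The medium well: round recess 47 mm in diameter and 6 mm deep in a fixed black rubber block 68 mm square, one of three side by side in the case in changing order; takes the medium weight (30 mm). The point is the centre of the recess's grey floor, 11 mm above the table; the block's top is 17 mm above the table. z is up, x and y run along the sides of the case (x across its short side).
- well_large_floor (a point): The large well: round recess 57 mm in diameter and 6 mm deep in a fixed black rubber block 68 mm square, one of three side by side in the case in changing order; takes the large weight (40 mm). The point is the centre of the recess's grey floor, 11 mm above the table; the block's top is 17 mm above the table. z is up, x and y run along the sides of the case (x across its short side).
- case: The weights' case: fixed shallow open wooden tray, 84 mm (its x) by 226 mm (its y), walls 5 mm thick, 18 mm high, filled by the three rubber blocks in a row along y, 70 mm from centre to centre. Origin at the centre of its underside, on the table. Its lid, two sample jars and a spoon lie farther from the robot, beyond the case and weights.
There are look-alikes about, which are no part of the job. What is shaped like the part that bears plunger_c but orange or purple is not meant.

How it is judged:
By the outcome, as a careful person would: the job done as asked, in the order asked, and still so for the second after the job is handed in, with the robot touching nothing.
It also fails if it takes over 90 s, if anything falls off the work surface, if the arm or the gripper's body presses on something with over 40 N, if the wrist force passes 120 N, or if a joint passes its speed limit or range.

ROBOT

A 6-joint arm with a two-finger parallel gripper is mounted at the origin on the work surface. World frame = base frame: x ahead of the robot, y to its left, z up, the work surface at z = 0. Lengths are in m, angles in rad, forces in N, time in s.
With the tool pointing down it reaches from about 0.25 to 0.775 m from the base axis. Payload 4 kg.
Tool frame: the origin (TCP) lies on the centre line of the jaws, within the pads' length; the fingertips stand 11 mm ahead of it and the grasp point (between the pads) lies 8 mm behind it; z points along the fingers, y is the line along which they close (so a half turn about z gives the same grasp; the last joint's range is limited). The gripper opens to 85 mm and grips with 20 to 120 N. Pads are 22 mm wide; open, the fingers measure 114 mm over their backs; the gripper's body (76 mm by 85 mm) begins 54 mm behind the grasp point. The pads swing forward as they close: fully open they stand 13 mm farther back than shut.
Start: joints at [1.218, 0.087, 1.371, -0, 1.684, -0.103], TCP at [0.136, 0.533, 0.242] pointing down, gripper open.
Joint ranges: [-3.1, 3.1], [-0.76, 2.03], [0.27, 2.55], [-1.08, 4.22], [0.17, 2.65], [-2.57, 2.57]. Speed limits (rad/s): [2.79, 2.79, 3.14, 3.14, 3.14, 3.14].

INTERFACE

Orientations are given as a unit quaternion [x, y, z, w].
In Python, from cell import arm gives the robot as it stands.
- The arm moves only by the shell command python3 -m crank 'ROWS' [FORCE]. ROWS is a JSON object of lists of equal length, an entry for each row: "rot": the turn, a rotation vector about the world's x, y, z in units of 0.1 rad (1.0 is 0.1 rad), a list of three; "xyz": the shift along the world's x, y, z in units of 120 mm (1.0 is 120 mm), a list of three; "fingers": the gripper's target within -1 to 1 (shut at 1, half-way at 0, fully open at -1). A call has 1 to 8 rows; each row shifts and turns the commanded pose from where the row before left it; what a row does not reach is not made up. A row lasts 1/12 s, in which the tool goes at most 41.7 mm and 7.16 degrees, less where a joint would pass 70% of its speed; a pose out of reach is approached as far as the arm can. A call with a number of a shift or a turn outside -1 to 1 is refused whole. A call with a gripper value outside its range is refused whole. The fingers move at their own pace and stop on an object; FORCE is the grip in N (left out, the last holds). Time passes only in rows, so rows that do not move let the fingers close. It gives the time, the measured TCP pose, the force, the opening and the grip force at its end, in the units of the state.
- arm.sense(): the state, without advancing time (a new reading comes with each control period).
- arm.snapshot(name): name is "scene" or "top"; returns (picture, depth): 480x640x3 uint8, red, green, blue; 480x640 float32, m along the optical axis (not along the pixel's ray), 0 where there is no reading.
- arm.camera_params(name): a dict with "fov_y" (degrees; the focal length in pixels is half the picture's height over the tangent of half this angle, whatever the lens; pixels are square), "cx", "cy" (the principal point, pixels), "xyz" and "orientation" of the camera in the world. Camera axes: x right, y up, looking along -z (the intrinsics and any distortion apply to the point x, -y, -z); pixel columns grow to the right and rows downward; lengths in m; the calibration is good to about 2 mm. A picture is of the moment at which its call begins. camera_params takes no time and is no camera call.
- arm.close_job(): hands the job in; it is judged then, once.
Trained networks look in the newest picture that a camera, given by its name, has taken for a name from the list of things; names that differ only in an ending like _2 or _b are one class to them, and where a whole thing is asked for, a point or a joint stands for the part that bears it (a point fixed in the world has none). Each returns a list of dicts, best first, with "score" (0 to 1); they miss things now and then, are a little off and sometimes report something else, mostly with a low value. They report only what shows in the picture. A call takes as long as a camera call. They do not tell look-alikes from the thing itself.
- arm.find_in(target, camera): "point" ([column, row] in pixels, amid what is visible of it).
- arm.cut_out(target, camera): "pixels" (480x640 bool, what is visible of it) and "point" ([column, row] in pixels, amid what is visible of it).
- arm.pinpoint(target, camera): "point" ([column, row] in pixels: a listed point, or the origin of a listed thing).
The state is a dict: "t": time; "q": joint angles; "joint_velocities": joint speeds; "tau": joint torques, N m; "ee_pos": TCP position; "orientation": TCP orientation; "ft_force": force on the tool from outside, world axes, zero at the start; "moment": the same for the moment, N m; "grip_width": finger opening in m; "grip_force": force on a finger pad.
Only numpy, scipy, OpenCV 4.12 (cv2) and the standard library are available. Lean on these libraries where they do the work, as an engineer would, in place of code of your own. Each camera call takes 0.05 s, during which the arm holds its last target. There are 200 camera calls.

## Working session

There is one attempt and no reset: what is moved stays moved. The work goes in short steps, Python scripts to look and compute and a shell command to move; the robot and the scene stay as the last step left them, time stands still between calls to the robot, and variables do not carry over. Pictures are saved under pics/ and viewed, at most 14 in all, crops included, and the job is handed in when it is done.

```bash
mkdir -p pics; ls; cat > h.py <<'E'
import numpy as np, cv2
from cell import arm
from scipy.spatial.transform import Rotation as R
def world(cam,px,depth=None,z=None):
    p=arm.camera_params(cam); f=240/np.tan(np.radians(p['fov_y'])/2)
    d=np.array([(px[0]-p['cx'])/f,-(px[1]-p['cy'])/f,-1.]); d=R.from_quat(p['orientation']).apply(d)
    o=np.array(p['xyz']); s=depth if depth is not None else (z-o[2])/d[2]
    return o+s*d
E
python3 - <<'E'
from h import *
for n in('scene','top'):
    im,d=arm.snapshot(n); cv2.imwrite(f'pics/{n}0.png',im[...,::-1]); np.save(f'{n}d.npy',d); print(arm.camera_params(n))
H={'w_small_c':.0225,'w_medium_c':.026,'w_large_c':.033,'plunger_c':.026,'bushing_c':.03,'well_small_floor':.011,'well_medium_floor':.011,'well_large_floor':.011,'case':0}
for k,z in H.items():
    for c in('top','scene'):
        for r in arm.pinpoint(k,c)[:3]: print(k,c,round(r['score'],2),np.round(r['point']),world(c,r['point'],z=z).round(4))
print(arm.sense())
E
```

```text
pics
{'fov_y': 48.89393523843253, 'cx': 328.0688113919875, 'cy': 244.46389727564022, 'xyz': array([0.88456855, 0.6580681 , 0.77141754]), 'orientation': array([0.10642141, 0.37280261, 0.88046868, 0.27288754])}
{'fov_y': 57.932894305416774, 'cx': 321.859562962021, 'cy': 239.31667268521738, 'xyz': array([0.39526454, 0.04739495, 0.8485994 ]), 'orientation': array([ 0.0472482 , -0.0522033 , -0.69801914,  0.71260908])}
w_small_c top 0.67 [169. 238.] [0.5091 0.336  0.0225]
w_small_c scene 0.83 [412. 365.] [0.5114 0.3313 0.0225]
w_medium_c top 0.65 [308. 259.] [0.4739 0.068  0.026 ]
w_medium_c scene 0.52 [337. 262.] [0.4819 0.0719 0.026 ]
w_medium_c scene 0.41 [225. 192.] [ 0.5625 -0.2544  0.026 ]
w_large_c top 0.71 [212. 187.] [0.6077 0.2573 0.033 ]
w_large_c scene 0.74 [339. 359.] [0.6072 0.2584 0.033 ]
plunger_c top 0.77 [210. 316.] [0.3634 0.2484 0.026 ]
plunger_c top 0.71 [222. 274.] [0.442  0.2303 0.026 ]
plunger_c top 0.62 [183. 288.] [0.4129 0.3028 0.026 ]
plunger_c scene 0.91 [447. 326.] [0.4119 0.3054 0.026 ]
plunger_c scene 0.86 [408. 308.] [0.4428 0.2372 0.026 ]
plunger_c scene 0
[... 551 characters left out ...]
'q': array([ 1.21787290e+00,  8.71789017e-02,  1.37071375e+00, -9.95868426e-06,
        1.68359436e+00, -1.03091762e-01]), 'joint_velocities': array([ 2.61429054e-05, -9.85979645e-05, -5.23049712e-04, -2.54779116e-04,
        9.83985889e-04,  6.63263659e-05]), 'tau': array([ 1.73476496e-03, -3.51740384e+01, -3.13469231e+01, -7.18590559e-05,
        6.25887569e-04, -4.82854205e-06]), 'ee_pos': array([0.13598896, 0.53293311, 0.24234543]), 'orientation': array([1.24591777e-01, 9.92208086e-01, 5.03349406e-05, 1.67589791e-05]), 'ft_force': array([-0.0442758 , -0.41894342, -0.26094786]), 'moment': array([-0.04195075,  0.03618066,  0.01695771]), 'grip_force': 0.0, 'grip_width': 0.08522736870997953}
```

View images.

View pics/scene0.png

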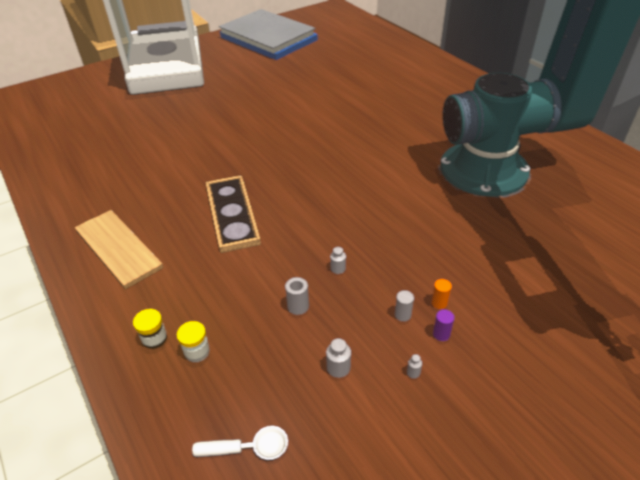

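View pics/top0.png

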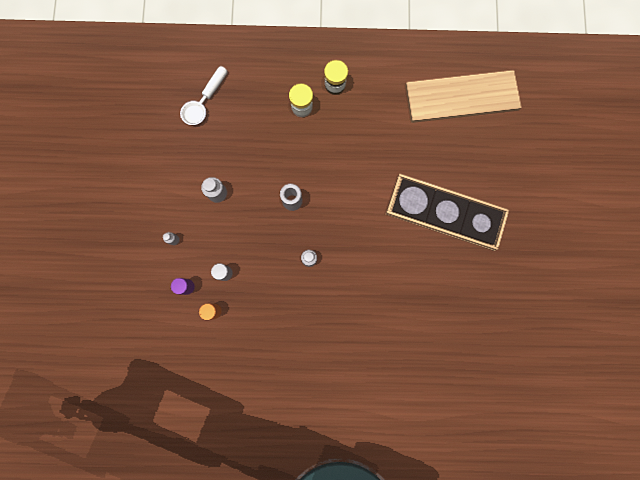

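The scene view shows the knobbed weights at (338,358) large, (337,261) medium and (414,366) small. The distractors are the bushing at (297,296), the grey plunger at (404,305), and the orange and purple cylinders at (442,293) and (444,325). The wells run large, medium, small at (236,231), (232,210) and (227,191). In the top view the wells are at (413,200), (447,211) and (481,222). Next I'll measure more closely and make one enlarged crop.

```bash
python3 - <<'E'
from h import *
im=cv2.imread('pics/top0.png'); D=np.load('topd.npy'); arm.snapshot('top')
print({k:v for k,v in arm.camera_params('top').items() if k not in('xyz','orientation')})
for k,h,kr in (('w_small_c',.045,.007),('w_medium_c',.052,.0095),('w_large_c',.066,.0125)):
    r=arm.cut_out(k,'top')[0]; m=r['pixels']; v,u=np.nonzero(m&(D>0))
    P=np.array([world('top',(a,b),depth=D[b,a]) for a,b in zip(u,v)])
    t=P[:,2]>h-.012
    (c,rad)=cv2.minEnclosingCircle(P[t][:,:2].astype(np.float32))
    print(k,m.sum(),'ztop',P[:,2].max().round(4),'knob mean',P[t].mean(0).round(4),'circ',np.round(c,4),round(rad,4),'all',P[P[:,2]>.01].mean(0).round(4))
# wells: grey discs
hsv=cv2.cvtColor(im,cv2.COLOR_BGR2HSV); g=((hsv[...,1]<70)&(hsv[...,2]>90)).astype(np.uint8)
g[:170]=0;g[255:]=0;g[:,:385]=0;g[:,515:]=0
n,l,s,c=cv2.connectedComponentsWithStats(g)
for i in range(1,n):
    if s[i,4]>100: 
        w=world('top',c[i],z=.011); print('well',s[i,4],c[i].round(1),w.round(4),'d',2*np.sqrt(s[i,4]/np.pi)/ (240/np.tan(np.radians(57.93/2)))*.838, 'depth z',world('top',c[i],depth=D[int(c[i][1]),int(c[i][0])]).round(4))
cs=cv2.imread('pics/scene0.png')[230:390,270:470]
cv2.imwrite('pics/crop.png',cv2.resize(cs,None,fx=4,fy=3.75,interpolation=3))
E
```

```text
{'fov_y': 57.932894305416774, 'cx': 321.859562962021, 'cy': 239.31667268521738}
w_small_c 169 ztop 0.0476 knob mean [0.5081 0.3329 0.0408] circ [0.507  0.3329] 0.0101 all [0.5068 0.3309 0.0325]
w_medium_c 189 ztop 0.056 knob mean [0.4751 0.0676 0.0511] circ [0.474  0.0671] 0.0115 all [0.4735 0.0677 0.043 ]
w_large_c 464 ztop 0.0692 knob mean [0.6041 0.2547 0.0653] circ [0.6045 0.2556] 0.0127 all [0.6003 0.2502 0.049 ]
well 618 [413.2 200. ] [ 0.5965 -0.1365  0.011 ] d 0.0542135871034797 depth z [ 0.5966 -0.1366  0.0106]
well 416 [447.1 211.2] [ 0.5753 -0.2033  0.011 ] d 0.04447956912677244 depth z [ 0.5754 -0.2034  0.0107]
well 272 [481.2 222.5] [ 0.554  -0.2701  0.011 ] d 0.03596651497464562 depth z [ 0.5542 -0.2705  0.0101]
```

View pics/crop.png

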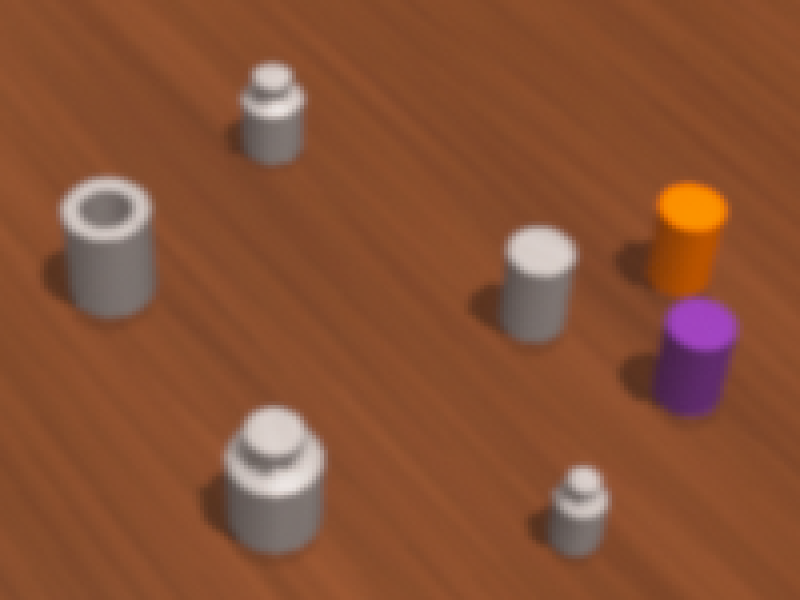

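The crop confirms it: knobs show only on the pieces at (337,261), (338,358) and (414,366). The plunger (404,305) has a flat top and the bushing (297,296) is a tube, so neither is a weight. Targets, with well spacing measured at 70 mm, which matches the description:

| Weight | Weight position (x, y) | Well position (x, y) |
|---|---|---|
| Small | (.509, .333) | (.554, -.270) |
| Medium | (.475, .068) | (.575, -.203) |
| Large | (.606, .257) | (.5965, -.1365) |

I'll start with the small weight, closing the fingers along the case's x axis (yaw about -17.7°).

```bash
python3 -m crank '{"rot":[[0,0,-1],[0,0,-1],[0,0,-1],[0,0,-1],[0,0,-1],[0,0,-1],[0,0,-1],[0,0,-1]],"xyz":[[0.194,-0.104,-0.05],[0.194,-0.104,-0.05],[0.194,-0.104,-0.05],[0.194,-0.104,-0.05],[0.194,-0.104,-0.05],[0.194,-0.104,-0.05],[0.194,-0.104,-0.05],[0.194,-0.104,-0.05]],"fingers":[-1,-1,-1,-1,-1,-1,-1,-1]}' 40
python3 -m crank '{"rot":[[0,0,-1],[0,0,-1],[0,0,-1],[0,0,-1],[0,0,-1],[0,0,-1],[0,0,-1],[0,0,-1]],"xyz":[[0.194,-0.104,-0.05],[0.194,-0.104,-0.05],[0.194,-0.104,-0.05],[0.194,-0.104,-0.05],[0.194,-0.104,-0.05],[0.194,-0.104,-0.05],[0.194,-0.104,-0.05],[0.194,-0.104,-0.05]],"fingers":[-1,-1,-1,-1,-1,-1,-1,-1]}'
python3 -m crank '{"rot":[[0,0,-0.3],[0,0,0],[0,0,0]],"xyz":[[0,0,0],[0,0,0],[0,0,0]],"fingers":[-1,-1,-1]}'
```

```text
t: 1.87
ee_pos: [0.3233, 0.4324, 0.1942]
orientation: [0.503, 0.864, 0.0, 0.0]
ft_force: [-1.3, 0.1, 0.7]
grip_width: 0.085
grip_force: 0.0
t: 2.53
ee_pos: [0.5096, 0.3325, 0.1461]
orientation: [0.8, 0.6, 0.0, 0.0]
ft_force: [-0.7, 1.0, -0.1]
grip_width: 0.0854
grip_force: 0.0
t: 2.78
ee_pos: [0.5085, 0.3332, 0.1462]
orientation: [0.807, 0.59, -0.0, -0.0]
ft_force: [-0.1, 0.4, 0.2]
grip_width: 0.0854
grip_force: 0.0
```

```bash
python3 -m crank '{"rot":[[0,0,0],[0,0,0],[0,0,0],[0,0,0],[0,0,0],[0,0,0],[0,0,0],[0,0,0]],"xyz":[[0,0,-0.2],[0,0,-0.2],[0,0,-0.2],[0,0,-0.2],[0,0,-0.1],[0,0,-0.1],[0,0,0],[0,0,0]],"fingers":[-1,-1,-1,-1,-1,-1,-1,-1]}' 40
python3 -m crank '{"rot":[[0,0,0],[0,0,0],[0,0,0],[0,0,0],[0,0,0],[0,0,0],[0,0,0],[0,0,0]],"xyz":[[0,0,0],[0,0,0],[0,0,0],[0,0,0],[0,0,0],[0,0,0],[0,0,0],[0,0,0]],"fingers":[1,1,1,1,1,1,1,1]}' 40
python3 -m crank '{"rot":[[0,0,0],[0,0,0],[0,0,0],[0,0,0],[0,0,0],[0,0,0],[0,0,0]],"xyz":[[0,0,0],[0,0,0],[0,0,0],[0,0,0.1],[0,0,0.2],[0,0,0.2],[0,0,0]],"fingers":[1,1,1,1,1,1,1]}'
python3 - <<'E'
from h import *
im,_=arm.snapshot('scene'); cv2.imwrite('pics/g1.png',cv2.resize(im[260:420,320:520,::-1],None,fx=3,fy=3))
E
```

```text
t: 3.45
ee_pos: [0.5084, 0.3337, 0.0267]
orientation: [0.807, 0.59, 0.0, 0.0]
ft_force: [0.3, -0.1, -0.5]
grip_width: 0.0854
grip_force: 0.0
t: 4.12
ee_pos: [0.5089, 0.3334, 0.0271]
orientation: [0.807, 0.59, 0.001, 0.0]
ft_force: [0.4, 0.1, 2.4]
grip_width: 0.02
grip_force: 39.2
t: 4.7
ee_pos: [0.511, 0.3348, 0.0919]
orientation: [0.807, 0.59, 0.005, 0.001]
ft_force: [0.9, 0.9, 0.9]
grip_width: 0.0202
grip_force: 39.4
```

View pics/g1.png

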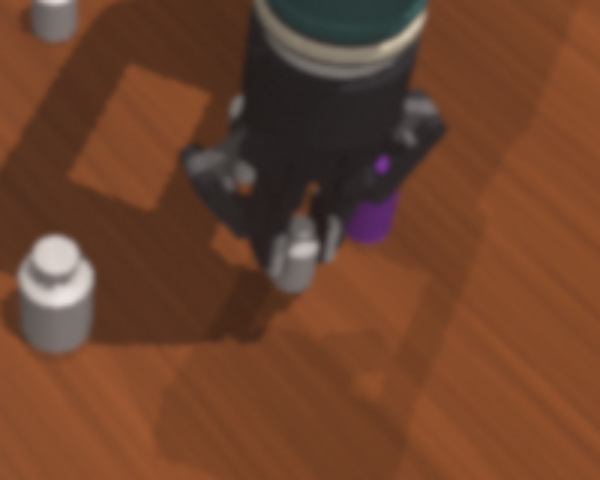

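The small weight is upright and held (crop pixel 295,255), and nothing else was disturbed. Next I'll carry it to its well.

```bash
python3 -m crank '{"rot":[[0,0,0],[0,0,0],[0,0,0],[0,0,0],[0,0,0],[0,0,0],[0,0,0],[0,0,0]],"xyz":[[0,0,0.25],[0,0,0.25],[0.02,-0.15,0],[0.02,-0.25,0],[0.02,-0.25,0],[0.02,-0.25,0],[0.02,-0.3,0],[0.02,-0.3,0]],"fingers":[1,1,1,1,1,1,1,1]}'
python3 -m crank '{"rot":[[0,0,0],[0,0,0],[0,0,0],[0,0,0],[0,0,0],[0,0,0],[0,0,0],[0,0,0]],"xyz":[[0.02,-0.3,0],[0.02,-0.3,0],[0.02,-0.3,0],[0.02,-0.3,0],[0.02,-0.3,0],[0.02,-0.3,0],[0.02,-0.3,0],[0.02,-0.3,0]],"fingers":[1,1,1,1,1,1,1,1]}'
python3 -m crank '{"rot":[[0,0,0],[0,0,0],[0,0,0],[0,0,0],[0,0,0],[0,0,0],[0,0,0]],"xyz":[[0.02,-0.3,0],[0.02,-0.3,0],[0.02,-0.25,0],[0.02,-0.2,0],[0,-0.08,0],[0,0,0],[0,0,0]],"fingers":[1,1,1,1,1,1,1]}'
```

```text
t: 5.42
ee_pos: [0.5216, 0.1519, 0.1443]
orientation: [0.807, 0.59, -0.002, -0.001]
ft_force: [0.5, -0.1, -1.4]
grip_width: 0.0203
grip_force: 39.4
t: 6.08
ee_pos: [0.5409, -0.1361, 0.1444]
orientation: [0.808, 0.59, -0.001, -0.001]
ft_force: [1.0, -0.1, -0.4]
grip_width: 0.0199
grip_force: 39.4
t: 6.67
ee_pos: [0.551, -0.2695, 0.1449]
orientation: [0.808, 0.59, -0.0, -0.002]
ft_force: [-0.1, 1.1, -1.0]
grip_width: 0.02
grip_force: 39.4
```

```bash
python3 -m crank '{"rot":[[0,0,0],[0,0,0],[0,0,0],[0,0,0],[0,0,0],[0,0,0],[0,0,0],[0,0,0]],"xyz":[[0.025,0,-0.2],[0,0,-0.2],[0,0,-0.2],[0,0,-0.15],[0,0,-0.07],[0,0,-0.04],[0,0,-0.02],[0,0,0]],"fingers":[1,1,1,1,1,1,1,1]}'
python3 -m crank '{"rot":[[0,0,0],[0,0,0],[0,0,0],[0,0,0]],"xyz":[[0,0,-0.01],[0,0,-0.01],[0,0,-0.008],[0,0,0]],"fingers":[1,1,1,1]}'
python3 - <<'E'
from h import *
im,_=arm.snapshot('scene'); cv2.imwrite('pics/p1.png',cv2.resize(im[130:270,150:330,::-1],None,fx=4,fy=4))
E
```

```text
t: 7.33
ee_pos: [0.5552, -0.2698, 0.0414]
orientation: [0.807, 0.59, 0.0, 0.0]
ft_force: [0.6, 0.0, -1.6]
grip_width: 0.0198
grip_force: 39.4
t: 7.67
ee_pos: [0.5551, -0.2707, 0.0382]
orientation: [0.808, 0.59, 0.0, 0.001]
ft_force: [0.3, -0.3, -0.0]
grip_width: 0.0202
grip_force: 39.5
```

View pics/p1.png

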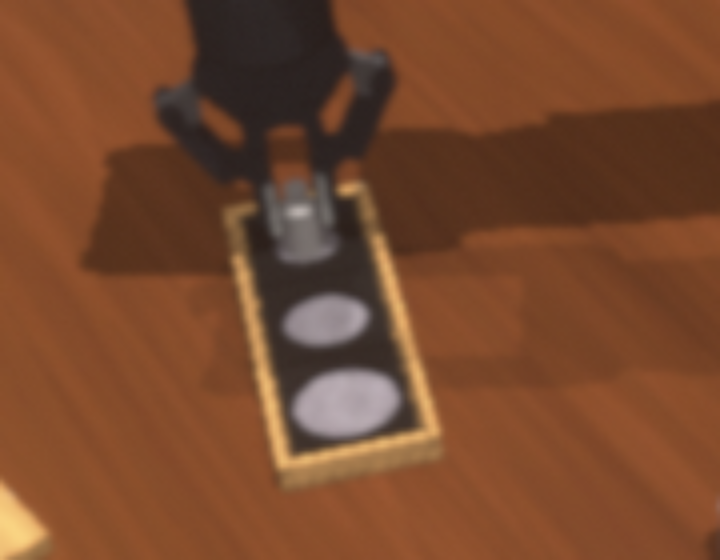

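The weight is over the grey floor of the small well (crop 300,250). I'll lower it until it makes contact.

```bash
for i in 1 2; do python3 -m crank '{"rot":[[0,0,0],[0,0,0],[0,0,0]],"xyz":[[0,0,-0.005],[0,0,0],[0,0,0]],"fingers":[1,1,1]}' | egrep "ee_|ft"; done
```

```text
ee_pos: [0.5552, -0.2707, 0.0381]
ft_force: [-0.7, 0.2, 6.2]
ee_pos: [0.5552, -0.2707, 0.038]
ft_force: [-1.8, 1.3, 8.7]
```

```bash
python3 -m crank '{"rot":[[0,0,0],[0,0,0],[0,0,0],[0,0,0],[0,0,0],[0,0,0]],"xyz":[[0,0,0],[0,0,0],[0,0,0],[0,0,0],[0,0,0],[0,0,0]],"fingers":[0.3,0,-0.3,-0.6,-0.6,-0.6]}'
python3 -m crank '{"rot":[[0,0,0],[0,0,0],[0,0,0],[0,0,0],[0,0,0],[0,0,0],[0,0,0],[0,0,0]],"xyz":[[0,0,0.1],[0,0,0.2],[0,0,0.25],[0,0,0.25],[0,0,0.2],[-0.05,0.2,0],[-0.07,0.3,0],[-0.07,0.3,0]],"fingers":[-0.6,-0.6,-0.6,-0.6,-1,-1,-1,-1]}'
python3 -m crank '{"rot":[[0,0,0],[0,0,0],[0,0,0],[0,0,0],[0,0,0],[0,0,0],[0,0,0],[0,0,0]],"xyz":[[-0.07,0.3,0],[-0.07,0.3,0],[-0.07,0.3,0],[-0.07,0.3,0],[-0.07,0.3,0],[-0.07,0.3,0],[-0.06,0.22,0],[0,0,0]],"fingers":[-1,-1,-1,-1,-1,-1,-1,-1]}'
python3 - <<'E'
from h import *
im,_=arm.snapshot('scene'); cv2.imwrite('pics/p2.png',cv2.resize(im[150:310,180:380,::-1],None,fx=3,fy=3))
E
```

```text
t: 8.72
ee_pos: [0.5545, -0.2702, 0.0357]
orientation: [0.807, 0.59, -0.0, -0.0]
ft_force: [-0.4, -0.3, 0.6]
grip_width: 0.0683
grip_force: 0.0
t: 9.38
ee_pos: [0.532, -0.1743, 0.1581]
orientation: [0.808, 0.589, 0.001, 0.001]
ft_force: [0.4, -0.2, -0.1]
grip_width: 0.0857
grip_force: 0.0
t: 10.05
ee_pos: [0.4729, 0.0724, 0.1574]
orientation: [0.806, 0.592, 0.001, -0.001]
ft_force: [-0.2, 0.1, -0.1]
grip_width: 0.0851
grip_force: 0.0
```

View pics/p2.png

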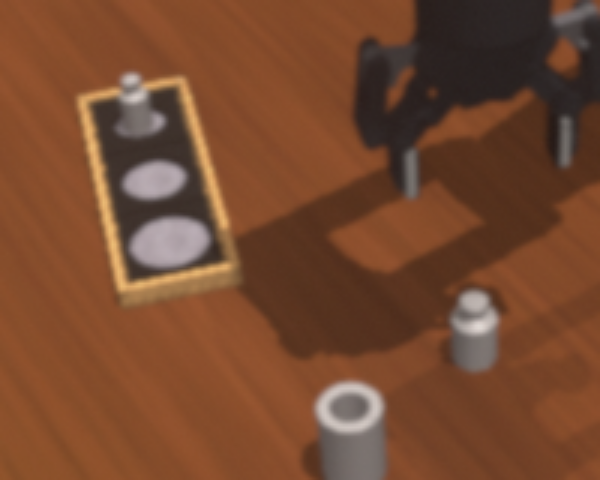

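The small weight stands in its well (crop 137,110), and the medium weight is at (474,330) below the gripper. I'll grasp the medium next.

```bash
python3 -m crank '{"rot":[[0,0,0],[0,0,0],[0,0,0],[0,0,0],[0,0,0],[0,0,0],[0,0,0],[0,0,0]],"xyz":[[0.017,-0.03,-0.15],[0,0,-0.2],[0,0,-0.2],[0,0,-0.2],[0,0,-0.2],[0,0,-0.12],[0,0,0],[0,0,0]],"fingers":[-1,-1,-1,-1,-1,-1,-1,-1]}' 40
python3 -m crank '{"rot":[[0,0,0],[0,0,0],[0,0,0],[0,0,0],[0,0,0],[0,0,0],[0,0,0],[0,0,0]],"xyz":[[0,0,0],[0,0,0],[0,0,0],[0,0,0],[0,0,0],[0,0,0],[0,0,0],[0,0,0]],"fingers":[1,1,1,1,1,1,1,1]}' 50
python3 -m crank '{"rot":[[0,0,0],[0,0,0],[0,0,0],[0,0,0],[0,0,0],[0,0,0],[0,0,0],[0,0,0]],"xyz":[[0,0,0],[0,0,0.1],[0,0,0.2],[0,0,0.2],[0,0,0.2],[0,0,0.2],[0,0,0.1],[0,0,0]],"fingers":[1,1,1,1,1,1,1,1]}'
```

```text
t: 10.77
ee_pos: [0.4762, 0.0634, 0.0276]
orientation: [0.808, 0.589, -0.001, -0.0]
ft_force: [0.3, -0.4, 0.4]
grip_width: 0.0852
grip_force: 0.0
t: 11.43
ee_pos: [0.477, 0.0646, 0.029]
orientation: [0.807, 0.59, 0.001, 0.001]
ft_force: [-1.2, -0.7, 5.1]
grip_width: 0.0282
grip_force: 49.9
t: 12.1
ee_pos: [0.4781, 0.0645, 0.1508]
orientation: [0.807, 0.59, 0.003, 0.002]
ft_force: [0.1, 0.5, -0.7]
grip_width: 0.0281
grip_force: 49.7
```

```bash
python3 -m crank '{"rot":[[0,0,0],[0,0,0],[0,0,0],[0,0,0],[0,0,0],[0,0,0],[0,0,0],[0,0,0]],"xyz":[[0.08,-0.2,0],[0.1,-0.3,0],[0.1,-0.3,0],[0.1,-0.3,0],[0.1,-0.3,0],[0.1,-0.3,0],[0.1,-0.3,0],[0.12,-0.254,0]],"fingers":[1,1,1,1,1,1,1,1]}'
python3 -m crank '{"rot":[[0,0,0],[0,0,0],[0,0,0]],"xyz":[[0,0,0],[0,0,0],[0,0,0]],"fingers":[1,1,1]}'
python3 - <<'E'
from h import *
im,_=arm.snapshot('scene'); cv2.imwrite('pics/p3.png',cv2.resize(im[130:270,150:330,::-1],None,fx=4,fy=4))
E
```

```text
t: 12.77
ee_pos: [0.5712, -0.2082, 0.1446]
orientation: [0.808, 0.589, -0.001, -0.002]
ft_force: [1.1, 1.6, -1.4]
grip_width: 0.028
grip_force: 49.7
t: 13.02
ee_pos: [0.5712, -0.2053, 0.1453]
orientation: [0.808, 0.59, -0.001, -0.002]
ft_force: [-0.2, 0.5, -2.3]
grip_width: 0.028
grip_force: 49.9
```

View pics/p3.png

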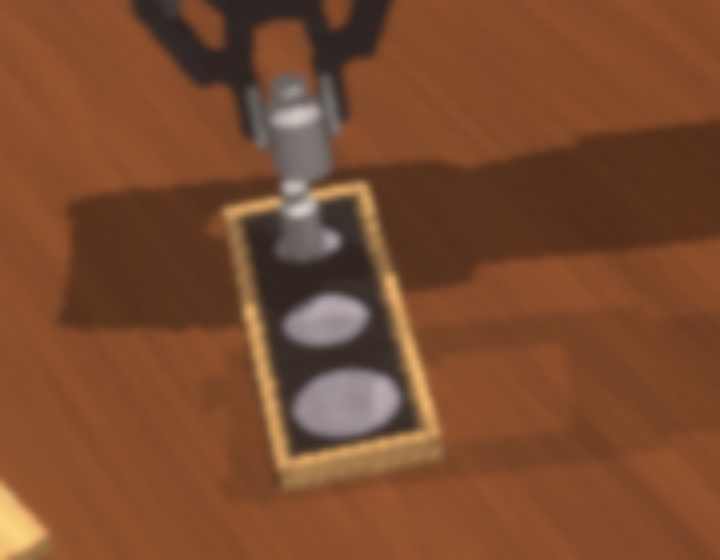

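The medium is held upright above its well (crop 300,140), and the small one stands in its own (300,225). I'll lower the medium.

```bash
python3 -m crank '{"rot":[[0,0,0],[0,0,0],[0,0,0],[0,0,0],[0,0,0],[0,0,0],[0,0,0],[0,0,0]],"xyz":[[0.025,0,-0.2],[0,0,-0.2],[0,0,-0.2],[0,0,-0.15],[0,0,-0.07],[0,0,-0.04],[0,0,0],[0,0,0]],"fingers":[1,1,1,1,1,1,1,1]}'
for i in 1 2 3 4; do python3 -m crank '{"rot":[[0,0,0],[0,0,0],[0,0,0]],"xyz":[[0,0,-0.008],[0,0,0],[0,0,0]],"fingers":[1,1,1]}' | egrep "ee_|ft"; done
```

```text
t: 13.73
ee_pos: [0.576, -0.2058, 0.0458]
orientation: [0.807, 0.59, 0.001, 0.001]
ft_force: [-0.9, 1.0, -1.3]
grip_width: 0.0279
grip_force: 49.9
ee_pos: [0.5759, -0.2063, 0.0449]
ft_force: [0.5, 0.2, -0.9]
ee_pos: [0.5753, -0.2061, 0.0427]
ft_force: [-0.1, -0.7, -2.2]
ee_pos: [0.5752, -0.206, 0.0415]
ft_force: [-0.3, -0.1, -1.9]
ee_pos: [0.5752, -0.206, 0.0406]
ft_force: [-0.2, -0.1, -0.8]
```

```bash
for i in 1 2 3; do python3 -m crank '{"rot":[[0,0,0],[0,0,0],[0,0,0]],"xyz":[[0,0,-0.007],[0,0,0],[0,0,0]],"fingers":[1,1,1]}' | egrep "ee_|ft"; done
```

```text
ee_pos: [0.5754, -0.2061, 0.0401]
ft_force: [-0.1, 0.1, -1.0]
ee_pos: [0.5754, -0.2061, 0.0401]
ft_force: [-1.9, 1.8, 4.8]
ee_pos: [0.5754, -0.2061, 0.04]
ft_force: [-3.6, 1.9, 9.1]
```

```bash
python3 -m crank '{"rot":[[0,0,0],[0,0,0],[0,0,0],[0,0,0],[0,0,0],[0,0,0]],"xyz":[[0,0,0],[0,0,0],[0,0,0],[0,0,0],[0,0,0],[0,0,0]],"fingers":[0.3,0,-0.3,-0.6,-0.6,-0.6]}'
python3 -m crank '{"rot":[[0,0,0],[0,0,0],[0,0,0],[0,0,0],[0,0,0],[0,0,0],[0,0,0],[0,0,0]],"xyz":[[0,0,0.1],[0,0,0.2],[0,0,0.25],[0,0,0.25],[0,0,0.2],[0.02,0.2,0],[0.02,0.3,0],[0.02,0.3,0]],"fingers":[-0.6,-0.6,-0.6,-0.6,-1,-1,-1,-1]}'
python3 -m crank '{"rot":[[0,0,0],[0,0,0],[0,0,0],[0,0,0],[0,0,0],[0,0,0],[0,0,0],[0,0,0]],"xyz":[[0.02,0.3,0],[0.02,0.3,0],[0.02,0.3,0],[0.02,0.3,0],[0.02,0.3,0],[0.02,0.3,0],[0.02,0.3,0],[0.02,0.3,0]],"fingers":[-1,-1,-1,-1,-1,-1,-1,-1]}'
python3 -m crank '{"rot":[[0,0,0],[0,0,0],[0,0,0],[0,0,0],[0,0,0]],"xyz":[[0.02,0.3,0],[0.015,0.26,0],[0,0.1,0],[0,0,0],[0,0,0]],"fingers":[-1,-1,-1,-1,-1]}'
python3 - <<'E'
from h import *
im,_=arm.snapshot('scene'); cv2.imwrite('pics/p4.png',im[150:410,180:480,::-1])
E
```

```text
t: 15.98
ee_pos: [0.5753, -0.206, 0.0378]
orientation: [0.808, 0.59, -0.0, -0.0]
ft_force: [0.1, 0.3, 0.2]
grip_width: 0.0682
grip_force: 0.0
t: 16.65
ee_pos: [0.583, -0.11, 0.1604]
orientation: [0.808, 0.589, 0.001, 0.001]
ft_force: [1.1, 0.3, -0.3]
grip_width: 0.0854
grip_force: 0.0
t: 17.32
ee_pos: [0.6017, 0.1798, 0.1595]
orientation: [0.807, 0.59, 0.001, 0.0]
ft_force: [0.8, -0.1, -0.2]
grip_width: 0.0854
grip_force: 0.0
t: 17.73
ee_pos: [0.6059, 0.257, 0.1586]
orientation: [0.807, 0.59, -0.0, 0.001]
ft_force: [0.9, 0.4, -0.4]
grip_width: 0.0855
grip_force: 0.0
```

View pics/p4.png

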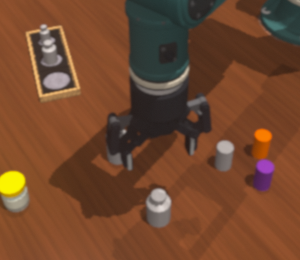

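The small and medium weights stand in their wells (crop 44,36 and 49,52). The large one is at (158,208) under the gripper, so I'll grasp it.

```bash
python3 -m crank '{"rot":[[0,0,0],[0,0,0],[0,0,0],[0,0,0],[0,0,0],[0,0,0],[0,0,0],[0,0,0]],"xyz":[[0,0,-0.15],[0,0,-0.2],[0,0,-0.2],[0,0,-0.2],[0,0,-0.17],[0,0,-0.1],[0,0,0],[0,0,0]],"fingers":[-1,-1,-1,-1,-1,-1,-1,-1]}' 70
python3 -m crank '{"rot":[[0,0,0],[0,0,0],[0,0,0],[0,0,0],[0,0,0],[0,0,0],[0,0,0],[0,0,0]],"xyz":[[0,0,0],[0,0,0],[0,0,0],[0,0,0],[0,0,0],[0,0,0],[0,0,0],[0,0,0]],"fingers":[1,1,1,1,1,1,1,1]}' 80
python3 -m crank '{"rot":[[0,0,0],[0,0,0],[0,0,0],[0,0,0],[0,0,0],[0,0,0],[0,0,0],[0,0,0]],"xyz":[[0,0,0],[0,0,0.1],[0,0,0.2],[0,0,0.2],[0,0,0.2],[0,0,0.2],[0,0,0.1],[0,0,0]],"fingers":[1,1,1,1,1,1,1,1]}'
```

```text
t: 18.45
ee_pos: [0.606, 0.2558, 0.0358]
orientation: [0.808, 0.589, -0.0, 0.0]
ft_force: [0.3, -1.1, 0.6]
grip_width: 0.0851
grip_force: 0.0
t: 19.12
ee_pos: [0.6072, 0.2576, 0.0379]
orientation: [0.807, 0.59, 0.002, 0.001]
ft_force: [0.9, -0.5, 6.0]
grip_width: 0.0373
grip_force: 81.5
t: 19.78
ee_pos: [0.607, 0.2577, 0.1591]
orientation: [0.807, 0.59, 0.002, 0.001]
ft_force: [1.2, 0.3, -5.7]
grip_width: 0.0372
grip_force: 81.5
```

```bash
python3 -m crank '{"rot":[[0,0,0],[0,0,0],[0,0,0],[0,0,0],[0,0,0],[0,0,0],[0,0,0],[0,0,0]],"xyz":[[0,-0.1,0],[-0.01,-0.2,0],[-0.01,-0.3,0],[-0.01,-0.3,0],[-0.01,-0.3,0],[-0.01,-0.3,0],[-0.01,-0.3,0],[-0.01,-0.3,0]],"fingers":[1,1,1,1,1,1,1,1]}'
python3 -m crank '{"rot":[[0,0,0],[0,0,0],[0,0,0],[0,0,0],[0,0,0],[0,0,0],[0,0,0],[0,0,0]],"xyz":[[-0.01,-0.3,0],[-0.01,-0.3,0],[0,-0.25,0],[0,-0.2,0],[0,-0.12,0],[0,0,0],[0,0,0],[0,0,0]],"fingers":[1,1,1,1,1,1,1,1]}'
python3 - <<'E'
from h import *
im,_=arm.snapshot('scene'); cv2.imwrite('pics/p5.png',cv2.resize(im[130:270,150:330,::-1],None,fx=4,fy=4))
E
```

```text
t: 20.45
ee_pos: [0.595, 0.0029, 0.1521]
orientation: [0.808, 0.59, -0.003, -0.002]
ft_force: [0.7, 0.8, -6.4]
grip_width: 0.0375
grip_force: 81.3
t: 21.12
ee_pos: [0.5944, -0.1341, 0.1543]
orientation: [0.807, 0.59, -0.0, -0.002]
ft_force: [-0.3, 0.8, -6.0]
grip_width: 0.0372
grip_force: 81.3
```

View pics/p5.png

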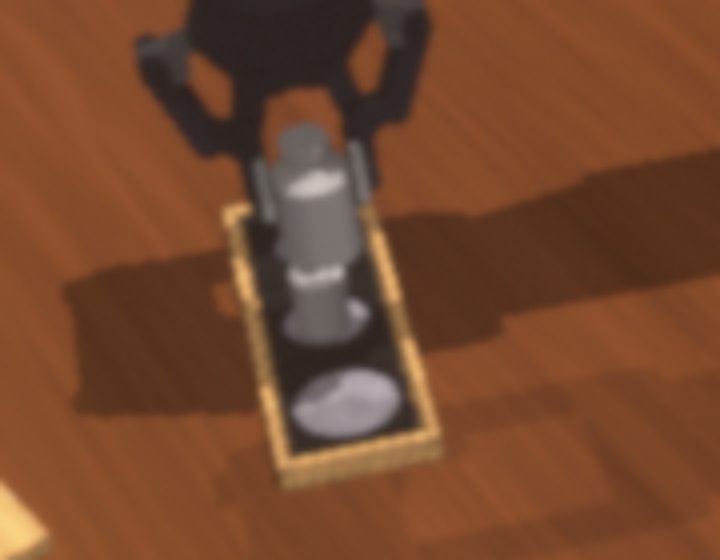

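The large weight is held above the case, and the medium is seated with its base at (318,330). The large well is clear at (347,402), so I'll lower.

```bash
python3 -m crank '{"rot":[[0,0,0],[0,0,0],[0,0,0],[0,0,0],[0,0,0],[0,0,0],[0,0,0],[0,0,0]],"xyz":[[0.017,-0.02,-0.2],[0,0,-0.2],[0,0,-0.2],[0,0,-0.15],[0,0,-0.06],[0,0,-0.03],[0,0,0],[0,0,0]],"fingers":[1,1,1,1,1,1,1,1]}'
for i in 1 2 3 4; do python3 -m crank '{"rot":[[0,0,0],[0,0,0],[0,0,0]],"xyz":[[0,0,-0.008],[0,0,0],[0,0,0]],"fingers":[1,1,1]}' | egrep "ee_|ft"; done
```

```text
t: 21.83
ee_pos: [0.5982, -0.1374, 0.0566]
orientation: [0.807, 0.59, 0.001, 0.001]
ft_force: [0.4, -0.1, -4.8]
grip_width: 0.0374
grip_force: 81.2
ee_pos: [0.5978, -0.1378, 0.0553]
ft_force: [0.8, 0.6, -6.2]
ee_pos: [0.5971, -0.1377, 0.0531]
ft_force: [-0.0, 0.6, -5.7]
ee_pos: [0.597, -0.1376, 0.052]
ft_force: [-0.3, 0.5, -5.8]
ee_pos: [0.5971, -0.1376, 0.051]
ft_force: [-0.3, 0.3, -5.7]
```

```bash
for i in 1 2 3 4; do python3 -m crank '{"rot":[[0,0,0],[0,0,0],[0,0,0]],"xyz":[[0,0,-0.006],[0,0,0],[0,0,0]],"fingers":[1,1,1]}' | egrep "ee_|ft"; done
```

```text
ee_pos: [0.5971, -0.1376, 0.0504]
ft_force: [0.7, -1.2, -5.5]
ee_pos: [0.5971, -0.1376, 0.0497]
ft_force: [0.5, 0.3, -4.9]
ee_pos: [0.5971, -0.1376, 0.049]
ft_force: [0.3, 0.4, -5.5]
ee_pos: [0.5972, -0.1377, 0.0489]
ft_force: [-2.4, 0.7, -1.4]
```

```bash
python3 -m crank '{"rot":[[0,0,0],[0,0,0],[0,0,0]],"xyz":[[0,0,-0.006],[0,0,0],[0,0,0]],"fingers":[1,1,1]}' | egrep "ee_|ft"
python3 -m crank '{"rot":[[0,0,0],[0,0,0],[0,0,0],[0,0,0],[0,0,0],[0,0,0],[0,0,0]],"xyz":[[0,0,0],[0,0,0],[0,0,0],[0,0,0],[0,0,0],[0,0,0],[0,0,0]],"fingers":[0,0,-0.3,-0.6,-0.9,-0.9,-0.9]}'
python3 -m crank '{"rot":[[0,0,0],[0,0,0],[0,0,0],[0,0,0],[0,0,0],[0,0,0],[0,0,0],[0,0,0]],"xyz":[[0,0,0.1],[0,0,0.2],[0,0,0.25],[0,0,0.25],[0,0,0.25],[0,0.25,0],[0,0.3,0],[0,0.3,0]],"fingers":[-0.9,-0.9,-0.9,-0.9,-1,-1,-1,-1]}'
python3 -m crank '{"rot":[[0,0,0],[0,0,0],[0,0,0],[0,0,0],[0,0,0],[0,0,0]],"xyz":[[0,0.3,0],[0,0.3,0],[-0.1,0.2,0],[0,0,0],[0,0,0],[0,0,0]],"fingers":[-1,-1,-1,-1,-1,-1]}'
python3 - <<'E'
from h import *
a,_=arm.snapshot('scene'); b,_=arm.snapshot('top')
A=cv2.resize(a[150:270,180:300,::-1],(400,400)); B=cv2.resize(b[150:270,385:515,::-1],(400,400))
cv2.imwrite('pics/f.png',np.hstack([A,B]))
E
```

```text
ee_pos: [0.5972, -0.1377, 0.0489]
ft_force: [-4.1, 1.0, 4.4]
t: 24.67
ee_pos: [0.5973, -0.1377, 0.0475]
orientation: [0.807, 0.59, 0.0, 0.0]
ft_force: [-0.0, 0.5, -0.0]
grip_width: 0.0814
grip_force: 0.0
t: 25.33
ee_pos: [0.5977, -0.0354, 0.1761]
orientation: [0.808, 0.589, 0.001, 0.001]
ft_force: [0.8, -0.4, -0.9]
grip_width: 0.0852
grip_force: 0.0
t: 25.83
ee_pos: [0.5854, 0.06, 0.1744]
orientation: [0.807, 0.59, 0.0, 0.001]
ft_force: [0.1, -1.0, -0.3]
grip_width: 0.0855
grip_force: 0.0
```

View pics/f.png

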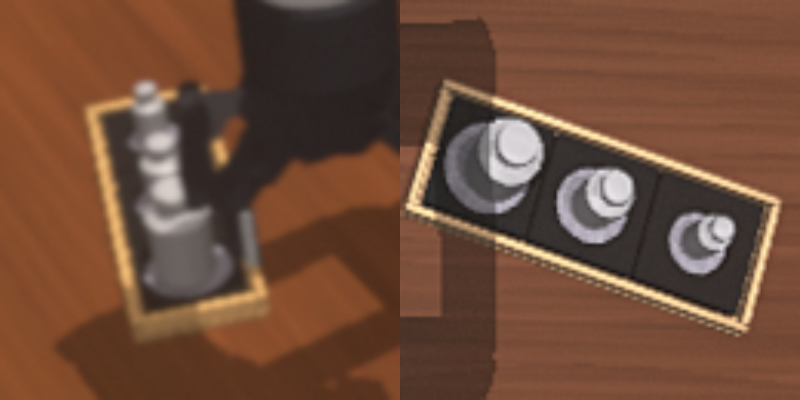

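All three weights stand in their wells: large at (519,143), medium at (614,188) and small at (717,231) in the right half, each within parallax of its well centre. I'll do a quick depth check of the knob heights, then hand in.

```bash
python3 - <<'E'
from h import *
_,D=arm.snapshot('top'); ok=True
for n,(u,v),h in (('L',(385+119*.325,150+143*.3),.077),('M',(385+214*.325,150+188*.3),.063),('S',(385+317*.325,150+231*.3),.056)):
    u,v=int(u),int(v); w=D[v-1:v+2,u-1:u+2]; P=world('top',(u,v),depth=np.median(w)); print(n,P.round(4),h); ok&=abs(P[2]-h)<.006
print(ok)
if ok: print(arm.close_job())
E
```

```text
L [ 0.5962 -0.1403  0.0763] 0.077
M [ 0.5742 -0.2008  0.0631] 0.063
S [ 0.5525 -0.2661  0.0559] 0.056
True
the job is handed in; nothing more can be done
None
```

All three weights are standing upright in their own wells with knob heights within 1 mm of expected, the plunger and bushing were not touched, and the job is handed in after about 26 s of robot time.

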